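# Load a wire reel onto the bent arm of a bench reel stand

## Robot

A 6-joint arm with a two-finger parallel gripper is mounted at the origin on the work surface. World frame = base frame: x ahead of the robot, y to its left, z up, the work surface at z = 0. Lengths are in m, angles in degrees, forces in N, time in s.
With the tool pointing down it reaches from about 0.4 to 0.825 m from the base axis. Payload 7 kg.
Tool frame: the origin (TCP) lies between the finger pads; the fingertips stand 8 mm ahead of it and the grasp point (between the pads) lies 11 mm behind it; z points along the fingers, y is the direction in which the jaws open and shut (so a half turn about z gives the same grasp; the last joint's range is limited). The gripper opens to 85 mm and grips with 20 to 120 N. Pads are 22 mm wide; open, the fingers measure 114 mm over their backs; the gripper's body (76 mm by 85 mm) begins 54 mm behind the grasp point. The pads swing forward as they close: fully open they stand 13 mm farther back than shut.
Start: joints at [86.179, 20.546, 0.682, 0, -70.136, -16.507], TCP at [0.235, 0.633, 0.218] pointing down, gripper open.
Joint ranges: [-176.03, 176.03], [-82.01, 121.73], [-58.28, 71.71], [-173.87, 95.51], [-174.79, -0.11], [-173.66, 173.66]. Speed limits (degrees/s): [136.94, 136.94, 172.46, 180, 180, 180].

## Interface

Orientations are given as [roll, pitch, yaw] about the fixed x, y, z axes, in that order (R = Rz(yaw) Ry(pitch) Rx(roll)).
In Python, from workcell import r gives the robot as it stands.
- The arm moves only by the tool play_rows, never from a script. Its argument "steps" is a list of rows, each a list of 6 numbers: the shift along the tool's x, y, z in cm, then the turn, a rotation vector about the tool's x, y, z in rad. In form: [[x, y, z, ax, ay, az], ...]. A call has 1 to 12 rows; each row is the pose to reach, as a shift and turn from the pose commanded when the call began, along the tool's axes at that moment; what a row does not reach only later rows make up. A row lasts 1/8 s, in which the tool goes at most 62.5 mm and 10.7 degrees, less where a joint would pass 70% of its speed; a pose out of reach is approached as far as the arm can. A call with a gripper value outside its range is refused whole. "jaw" is the closure, from 0 (fully open) to 1 (shut), set as the call begins (left out, the last holds). The fingers move at their own pace and stop on an object; the grip force is fixed at half the most. Time passes only in rows, so rows that repeat a pose let the fingers close. It gives the time, the measured TCP pose, the force and the opening at its end, in the units of the state.
- r.sense(): the state, without advancing time (a new reading comes with each control period).
- r.snapshot(name): name is "scene" or "top" or "wrist"; returns a dict with "color" (384x512x3 uint8, blue, green, red), "z_map" (384x512 float32, m along the optical axis (not along the pixel's ray), 0 where there is no reading), "intrinsics" (3x3 intrinsics, pixels), "k1" (the pictures are not rectified: a ray, as slopes to the right and down, at radius r is drawn at 1 + k1 r^2 times it, then the intrinsics apply), "rvec" (rotation vector, rad) and "tvec" (3), from world to camera coordinates, as OpenCV has them; the wrist camera has in their place "mount" (4x4, takes a point from camera to tool coordinates, whose origin is the TCP and whose axes are the flange's). Camera axes: x right, y down, z forward; pixel columns grow to the right and rows downward; lengths in m; the calibration is good to about 2 mm. A picture is of the moment at which its call begins: read the wrist's pose just before it.
- r.job_done(): hands the job in, once; it reports no verdict.
The state is a dict: "t": time; "joint_positions": joint angles; "joint_vel": joint speeds; "joint_torque": joint torques, N m; "position": TCP position; "eef_rot": TCP orientation; "wrist_force": force on the tool from outside, world axes, zero at the start; "torque": the same for the moment, N m; "grip_width": finger opening in m.
Only numpy, scipy, OpenCV 4.12 (cv2) and the standard library are available. Lean on these libraries where they do the work, as an engineer would, in place of code of your own. Each camera call takes 0.05 s, during which the arm holds its last target. There are 200 camera calls.

## Task

Take the large wire reel out of the blue bin and load it on the reel stand: pass its bore over the upturned end of the rod, work it round the bend and slide it along the level arm until it is up against the stop collar, and leave it hanging there. Ease it round without forcing it or letting it drop, so that the stand stays upright where it stands, and leave the small reel and the other things on the bench as they are.

Things in the scene. Friction and masses are not known exactly. Their poses are not given: they have to be found in the camera images.
- reel: large wire reel: black flanges 100 mm in diameter, 46 mm wide overall, full of white wire (82 mm), a plain round bore 24 mm in diameter right through along its x axis, both ends alike, 0.42 kg. Origin: middle of the bore. It starts standing on its rim in one cell of the bin, x level and across the bin's length, top 102 mm above the bench: take it across its flange faces at the top of the rim
- small_reel: small reel of solder, white flanges, 68 mm in diameter, 36 mm wide, standing on its rim in the bin's other cell; leave it there. Its origin is its middle
- bin: fixed blue plastic bin, 226 (x) by 84 (y) by 36 mm high, walls and floor 3 mm, with a divider across its middle making two cells one behind the other along x (cell centres 55 mm from the middle). Origin: centre of its underside. Either reel may be in either cell
- stand: reel stand, loose on the bench, 2.2 kg: flat grey steel base 200 (x) by 120 (y) by 12 mm and one steel rod 10 mm in diameter bent in the stand's xz plane: a post at x = -80 mm, a level arm toward +x with its centre line 118 mm up, a bend, and an upturned free end. Nothing stands above the arm. Origin: centre of the base's underside, z up
- rod_tip (a point): end of the rod's upturned free end, on its centre line (stand frame x = 101.3, z = 170.3 mm), axes as the stand's. The rod points outward and up here, 45 degrees between the stand's +x and +z
- collar_face (a point): on the rod's centre line at the outer (+x) face of the stop collar, a fixed dark ring 32 mm in diameter, 12 mm long, near the post (stand frame x = -43, z = 118 mm); axes as the stand's. With the reel against it the reel's middle is 23 mm farther out along +x; let go, the reel hangs by the top of its bore, its middle about 7 mm below the rod's centre line
- multimeter: a black handheld multimeter lying on the bench, 85 x 175 x 36 mm; origin at the centre of its underside; leave it alone
- screwdriver: a red-handled screwdriver 190 mm long lying on the bench between the bin and the stand, nearer the robot, its x axis from handle to tip; leave it alone
- board: a fixed green circuit board lying on the bench beside the stand, 110 x 170 mm, components up to 28 mm high; origin at the centre of its underside; leave it alone
- bend_start (a point): on the rod's centre line where the level arm ends (stand frame x = 20, z = 118 mm), axes as the stand's. From here, toward +x, the rod bends smoothly upward through 45 degrees with a centre-line radius of 70 mm, to 49.5 mm farther out and 20.5 mm higher, then runs straight for 45 mm to its tip
There are look-alikes about, which are no part of the job. There is more than one size of the stand; the job needs the larger.

How it is judged:
By the outcome, as a careful person would: the job done as asked, in the order asked, and still so for the second after the job is handed in, with the robot touching nothing.
It also fails if it takes over 45 s, if anything falls off the work surface, if the arm or the gripper's body presses on something with over 40 N, if the wrist force passes 120 N, or if a joint passes its speed limit or range.

## Working session

There is one attempt and no reset: what is moved stays moved. The work goes in short steps, Python scripts to look and compute and a tool call to move; the robot and the scene stay as the last step left them, time stands still between calls to the robot, and variables do not carry over. Pictures are saved under pics/ and viewed, about 8 in all and at most 12, crops included, and the job is handed in when it is done.

Besides the shell and the picture viewer there is one more tool, called after "Request:" by a JSON object that holds its "op" and its "data", one argument or row to a line. play_rows: Moves the arm, as the interface text tells. Its arguments: {"type":"object","properties":{"steps":{"type":"array","items":{"type":"array","items":{"type":"number"}}},"jaw":{"type":"number"}},"required":["steps"]}

```bash
ls; mkdir -p pics
cat > h.py <<'E'
import numpy as np, cv2, pickle
from scipy.spatial.transform import Rotation as R
from workcell import r
def snap(n):
    s=r.sense(); d=r.snapshot(n)
    if 'mount' in d:
        T=np.eye(4); T[:3,:3]=R.from_euler('xyz',s['eef_rot'],degrees=True).as_matrix(); T[:3,3]=s['position']
        d['M']=T@d['mount']
    else:
        T=np.eye(4); T[:3,:3]=cv2.Rodrigues(np.array(d['rvec'],float))[0]; T[:3,3]=np.ravel(d['tvec'])
        d['M']=np.linalg.inv(T)
    return d
def rays(d,uv):
    K=np.array(d['intrinsics']); uv=np.atleast_2d(uv).astype(float)
    return cv2.undistortPoints(uv[:,None],K,np.array([d['k1'],0,0,0.]))[:,0]
def pts(d,uv):
    uv=np.atleast_2d(uv); p=rays(d,uv); z=d['z_map'][uv[:,1].astype(int),uv[:,0].astype(int)]
    c=np.c_[p*z[:,None],z]; return c@d['M'][:3,:3].T+d['M'][:3,3]
def onz(d,uv,h):
    p=rays(d,uv); v=np.c_[p,np.ones(len(p))]@d['M'][:3,:3].T; o=d['M'][:3,3]
    return o+v*((h-o[2])/v[:,2])[:,None]
def cloud(d):
    v,u=np.mgrid[:384,:512]; return pts(d,np.c_[u.ravel(),v.ravel()]).reshape(384,512,3)
def save(n,im): cv2.imwrite('pics/'+n,im)
E
python3 - <<'E'
from h import *
s=r.sense(); print({k:np.round(v,3) for k,v in s.items()})
a=snap('scene');b=snap('top')
pickle.dump((a,b),open('ab.pkl','wb'))
save('a.png',np.hstack([a['color'],b['color']]))
save('scene.png',cv2.resize(a['color'],(800,600)));save('top.png',cv2.resize(b['color'],(800,600)))
E
```

```text
pics
{'t': np.float64(0.0), 'joint_positions': array([ 8.6178e+01,  2.0590e+01,  6.3600e-01, -2.0000e-02, -7.0135e+01,
       -1.6510e+01]), 'joint_vel': array([-0.019, -0.012,  0.034, -0.007,  0.007,  0.016]), 'joint_torque': array([-0.0000e+00, -5.8331e+01,  2.9344e+01,  6.9370e+00, -6.0000e-03,
        0.0000e+00]), 'position': array([0.234, 0.632, 0.217]), 'eef_rot': array([ 1.79908e+02, -7.00000e-03, -2.03390e+01]), 'wrist_force': array([0.184, 0.032, 0.256]), 'torque': array([-0.073, -0.037,  0.011]), 'grip_width': np.float64(0.085)}
```

View pics/scene.png

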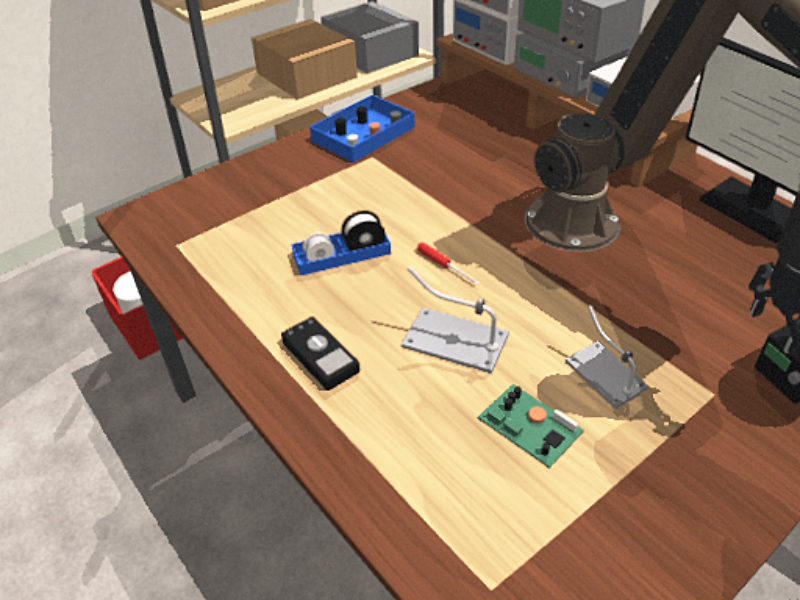

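View pics/top.png

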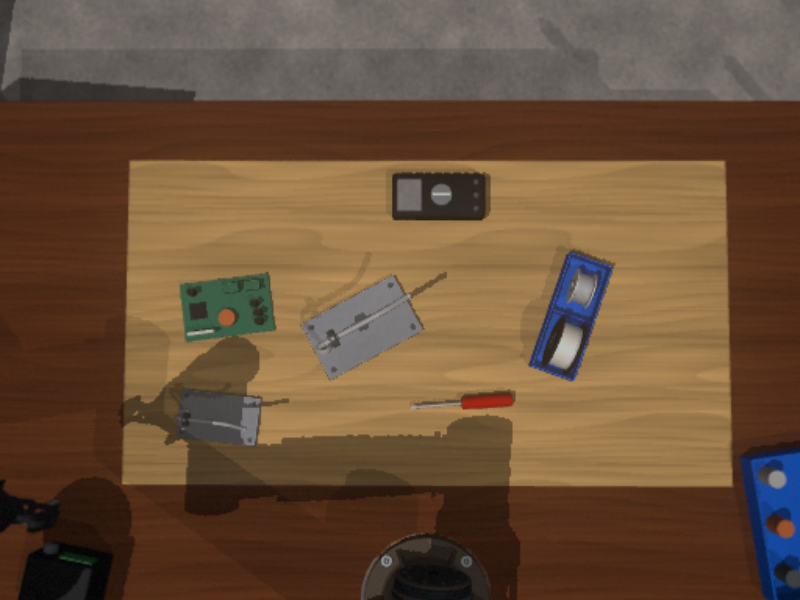

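Scene picture (800x600): large black-flanged reel at (363,231), small white reel at (318,247) (not wanted). Large stand at (455,340), with the smaller look-alike at (605,370). In the top picture these are at (565,348), (583,287), (362,325) and (220,418). The other lookalikes, a bin on the back bench and a red bucket, are off the mat. Next I'll measure from the clouds.

Run:
```python
from h import *
a,b=pickle.load(open('ab.pkl','rb'))
for n,d in (('scene',a),('top',b)):
    C=cloud(d); im=d['color'].astype(int); ok=d['z_map']>0
    bl,g,rd=im[...,0],im[...,1],im[...,2]
    print(n,'cam',d['M'][:3,3].round(3))
    # bench level
    bench=ok&(rd-bl>50)&(np.abs(C[...,2])<.03); print('bench z',np.median(C[bench][:,2]))
    x,y,z=C[...,0],C[...,1],C[...,2]
    grey=ok&(abs(rd-bl)<25)&(z>.006)&(z<.02)&(x>.2)&(x<.8)&(y>-.1)&(y<.3)
    P=C[grey]; k,l,st,ce=cv2.connectedComponentsWithStats(grey.astype(np.uint8))
    for i in range(1,k):
        if st[i,4]>300:
            Q=C[l==i]; Q2=(Q[:,:2]*1000).astype(np.float32); print('grey',st[i],cv2.minAreaRect(Q2),Q[:,2].mean())
    hi=ok&(z>.06)&(z<.2)&(x>.3)&(x<.75)
    k,l,st,ce=cv2.connectedComponentsWithStats(hi.astype(np.uint8),connectivity=8)
    for i in range(1,k):
        if st[i,4]>25:
            Q=C[l==i]; print('hi',st[i],Q.mean(0).round(3),Q.min(0).round(3),Q.max(0).round(3))
    blu=ok&(bl-rd>50)&(z>.025)&(z<.045)&(y>-.5)&(x>.3); Q=C[blu]; 
    print('bin rim',cv2.minAreaRect((Q[:,:2]*1000).astype(np.float32)),Q[:,2].max())
```

```text
scene cam [1.224 0.894 1.114]
bench z -0.0004589509527492819
grey [ 257  197   68   41 1527] ((512.251708984375, 123.75259399414062), (123.14488220214844, 198.42535400390625), 28.509523391723633) 0.0118516509157048
hi [  25    0   78   36 1568] [ 0.544 -1.891  0.129] [ 0.3   -1.942  0.06 ] [ 0.749 -1.645  0.2  ]
hi [124  28  13  28 201] [ 0.407 -1.216  0.132] [ 0.385 -1.25   0.06 ] [ 0.424 -1.191  0.2  ]
hi [219 135  27  18 329] [ 0.482 -0.246  0.081] [ 0.425 -0.286  0.06 ] [ 0.53  -0.212  0.101]
hi [197 149  14  10  46] [ 0.583 -0.286  0.064] [ 0.565 -0.308  0.06 ] [ 0.602 -0.263  0.068]
hi [261 170  57  43 280] [0.511 0.126 0.125] [0.469 0.024 0.061] [0.562 0.199 0.175]
hi [376 195  31  45 164] [0.341 0.393 0.096] [0.326 0.311 0.061] [0.358 0.457 0.133]
bin rim ((531.3148803710938, -270.3408203125), (93.87747192382812, 224.0872344970703), 70.93145751953125) 0.04157981422475454
top cam [0.462 0.033 1.45 ]
bench z 0.0006480897822025433
grey [ 193  176   77   67 2304] ((506.3878173828125, 122.62833404541016), (119.1503677368164, 198.15565490722656), 28.40943145751953) 0.012162727417793059
hi [367 174  16  20 135] [ 0.58  -0.287  0.064] [ 0.552 -0.312  0.06 ] [ 0.606 -0.267  0.076]
hi [203 187  61  37 294] [0.508 0.119 0.131] [0.465 0.029 0.064] [0.56  0.195 0.179]
hi [348 202  28  38 554] [ 0.472 -0.249  0.085] [ 0.421 -0.287  0.06 ] [ 0.526 -0.212  0.107]
hi [111 264  47  12 164] [0.336 0.393 0.099] [0.324 0.314 0.067] [0.35  0.455 0.14 ]
bin rim ((526.960693359375, -269.8489990234375), (85.1981201171875, 225.16200256347656), 70.9023208618164) 0.04349697630187621
```

```bash
cat >> h.py <<'E'
SC=np.array([.508,.123,0]); SY=-61.6
def S2W(p): return SC+R.from_euler('z',SY,degrees=True).apply(p)
def row(p,rot,s=None):
    s=s or r.sense(); R0=R.from_euler('xyz',s['eef_rot'],degrees=True)
    rot=rot if isinstance(rot,R) else R.from_euler('xyz',rot,degrees=True)
    return np.r_[R0.inv().apply(np.array(p)-s['position'])*100,(R0.inv()*rot).as_rotvec()].round(3)
def standrot(t,flip=0):
    # tool rotation at stand with reel axis raised t deg toward +x stand; tool y along +x stand
    Rs=R.from_euler('z',SY,degrees=True)*R.from_euler('y',-t,degrees=True)
    B=np.array([[0,1,0],[1,0,0],[0,0,-1.]])  # columns tool x,y,z in stand: x->y, y->x, z->-z
    q=Rs*R.from_matrix(B); return q*R.from_euler('z',180*flip,degrees=True)
E
python3 - <<'E'
from h import *
from scipy.optimize import fsolve
def wr(j1,th,q):
    return R.from_euler('z',j1,degrees=True)*R.from_euler('y',th,degrees=True)*R.from_euler('x',q[0],degrees=True)*R.from_euler('y',q[1],degrees=True)*R.from_matrix(C)*R.from_euler('z',-q[2],degrees=True)
C=np.eye(3)
# C: fit so start matches
base=R.from_euler('z',86.18,degrees=True)*R.from_euler('y',90,degrees=True)
tgt=R.from_euler('xyz',[180,0,-20.34],degrees=True)
C=(base.inv()*tgt*R.from_euler('z',-16.51,degrees=True)).as_matrix(); print(C.round(2))
for j1 in(5,15,25):
  for th in (10,30):
    for t in (0,45):
      for f in (0,1):
        T=standrot(t,f); best=[]
        for g in [(0,70,0),(60,70,90),(-60,70,90),(60,70,-90),(-60,70,-90)]:
            q,_,ok,_=fsolve(lambda q:(wr(j1,th,q).inv()*T).as_rotvec(),g,full_output=1)
            if ok==1 and q[1]%360<180: best.append(tuple(((q+180)%360-180).round(0)))
        print(j1,th,t,f,set(best))
E
```

```text
[[-0. -0.  1.]
 [-1.  0. -0.]
 [-0. -1. -0.]]
5 10 0 0 {(np.float64(-0.0), np.float64(80.0), np.float64(113.0))}
5 10 0 1 {(np.float64(0.0), np.float64(80.0), np.float64(-67.0))}
5 10 45 0 {(np.float64(-45.0), np.float64(66.0), np.float64(100.0))}
5 10 45 1 {(np.float64(-45.0), np.float64(66.0), np.float64(-80.0))}
5 30 0 0 {(np.float64(0.0), np.float64(60.0), np.float64(113.0))}
5 30 0 1 {(np.float64(0.0), np.float64(60.0), np.float64(-67.0))}
5 30 45 0 {(np.float64(-54.0), np.float64(53.0), np.float64(82.0))}
5 30 45 1 {(np.float64(-54.0), np.float64(53.0), np.float64(-98.0))}
15 10 0 0 {(np.float64(-0.0), np.float64(80.0), np.float64(103.0))}
15 10 0 1 {(np.float64(-0.0), np.float64(80.0), np.float64(-77.0))}
15 10 45 0 {(np.float64(-46.0), np.float64(73.0), np.float64(92.0))}
15 10 45 1 {(np.float64(-46.0), np.float64(73.0), np.float64(-88.0))}
15 30 0 0 {(np.float64(-0.0), np.float64(60.0), np.float64(103.0))}
15 30 0 1 {(np.float64(-0.0), np.float64(60.0), np.float64(-77.0))}
15 30 45 0 {(np.float64(-52.0), np.float64(60.0), np.float64(76.0))}
15 30 45 1 {(np.float64(-52.0), np.float64(60.0), np.float64(-104.0))}
25 10 0 0 {(np.float64(-0.0), np.float64(80.0), np.float64(93.0))}
25 10 0 1 {(np.float64(0.0), np.float64(80.0), np.float64(-87.0))}
25 10 45 0 {(np.float64(-46.0), np.float64(81.0), np.float64(85.0))}
25 10 45 1 {(np.float64(-46.0), np.float64(81.0), np.float64(-95.0))}
25 30 0 0 {(np.float64(-0.0), np.float64(60.0), np.float64(93.0))}
25 30 0 1 {(np.float64(0.0), np.float64(60.0), np.float64(-87.0))}
25 30 45 0 {(np.float64(-50.0), np.float64(67.0), np.float64(70.0))}
25 30 45 1 {(np.float64(-50.0), np.float64(67.0), np.float64(-110.0))}
```

Run:
```python
from h import *
for p in [(.45,.4,.30),(.52,.1,.32),(.475,-.25,.27)]: print(row(p,[180,0,-19.1]))
```

```text
[ 2.8302e+01  1.4325e+01 -8.2600e+00  1.0000e-03 -0.0000e+00 -2.2000e-02]
[ 4.5290e+01  4.0026e+01 -1.0220e+01  1.0000e-03 -0.0000e+00 -2.2000e-02]
[ 5.3231e+01  7.4401e+01 -5.1680e+00  1.0000e-03 -0.0000e+00 -2.2000e-02]
```

Request:
{"op": "play_rows", "data": {
  "steps": [
    [5.7,2.9,-1.7,0,0,0],
    [11.3,5.7,-3.3,0,0,0],
    [17,8.6,-5,0,0,0],
    [22.6,11.5,-6.6,0,0,-0.02],
    [28.3,14.3,-8.3,0,0,-0.02],
    [32,19.2,-9,0,0,-0.02],
    [35.4,24.3,-9.5,0,0,-0.02],
    [38.7,29.5,-10,0,0,-0.02],
    [42,34.8,-10,0,0,-0.02],
    [45.3,40,-10,0,0,-0.02],
    [47,45.7,-9.5,0,0,-0.02],
    [48.2,51.5,-9,0,0,-0.02]
  ]
}}

```text
t: 1.6
position: [0.5078, -0.0155, 0.3079]
eef_rot: [180.0, 0.0, -19.2]
wrist_force: [1.1, 0.9, 0.6]
grip_width: 0.0852
```

Run:
```python
from h import *
s=r.sense();print(s['t'],s['position'],s['eef_rot'],s['joint_positions'],row((.475,-.25,.27),[180,0,-19.1]))
```

```text
1.6 [ 0.50777042 -0.01547975  0.30787598] [ 1.79982905e+02  2.34914617e-02 -1.91911677e+01] [ 2.04346223e+01  1.82883663e+00 -1.13391881e+01 -1.86372835e-03
 -7.68609719e+01  5.03746376e+01] [ 4.6160e+00  2.3225e+01  3.7930e+00  0.0000e+00  0.0000e+00 -2.0000e-03]
```

Request:
{"op": "play_rows", "data": {
  "steps": [
    [1.2,5.8,0.9,0,0,0],
    [2.3,11.6,1.9,0,0,0],
    [3.5,17.4,2.8,0,0,0],
    [4.6,23.2,3.8,0,0,0],
    [4.6,23.2,3.8,0,0,0],
    [4.6,23.2,3.8,0,0,0]
  ]
}}

```text
t: 2.35
position: [0.475, -0.2479, 0.27]
eef_rot: [180.0, 0.0, -19.3]
wrist_force: [-0.1, 0.0, 0.0]
grip_width: 0.0855
```

Run:
```python
from h import *
s=r.sense();print(s['t'],s['position'],s['eef_rot'],s['joint_positions'])
d=snap('wrist'); pickle.dump(d,open('w1.pkl','wb')); save('w1.png',d['color'])
print(d['mount'])
C=cloud(d); ok=d['z_map']>0; z=C[...,2]
m=ok&(z>.06)&(z<.12); k,l,st,ce=cv2.connectedComponentsWithStats(m.astype(np.uint8))
for i in range(1,k):
  if st[i,4]>100:
    Q=C[l==i]; print(st[i],Q.mean(0).round(4),np.percentile(Q[:,2],[50,99]).round(4))
    u=np.array([.327,.945]); v=np.array([.945,-.327])
    T=Q[Q[:,2]>np.percentile(Q[:,2],99)-.012]; 
    print('along axis',np.percentile(T[:,:2]@u,[1,50,99]).round(4),'along bin',np.percentile(Q[:,:2]@v,[1,50,99]).round(4), cv2.minAreaRect((Q[:,:2]*1000).astype(np.float32)))
print('axis coord of tcp',s['position'][:2]@u,s['position'][:2]@v)
```

```text
2.35 [ 0.47503592 -0.24789062  0.27002625] [ 1.79999992e+02  4.07565187e-02 -1.92576121e+01] [-6.58955388e+00  5.62210232e+00 -1.20649701e+01 -9.37130140e-03
 -7.23526939e+01  7.73347859e+01]
[[ 3.40476872e-04 -9.59554177e-01 -2.81523827e-01  7.14500804e-02]
 [ 9.99999902e-01  4.06753632e-04 -1.76984338e-04 -1.11883733e-04]
 [ 2.84336900e-04 -2.81523739e-01  9.59554221e-01 -1.55843846e-01]
 [ 0.00000000e+00  0.00000000e+00  0.00000000e+00  1.00000000e+00]]
[240  56  31  43 829] [ 0.5801 -0.2875  0.0635] [0.063  0.0702]
along axis [-0.0995 -0.0818 -0.0643] along bin [0.6212 0.6421 0.6643] ((580.6718139648438, -287.5424499511719), (35.67764663696289, 47.3668098449707), 71.44793701171875)
[ 236  132   41   76 2521] [ 0.4792 -0.2527  0.087 ] [0.0894 0.1022]
along axis [-0.1045 -0.0827 -0.0592] along bin [0.4898 0.5372 0.5745] ((474.10516357421875, -250.75379943847656), (46.198299407958984, 96.18659973144531), 68.93460845947266)
axis coord of tcp -0.07891988983487727 0.5299691754179743
```

View pics/w1.png

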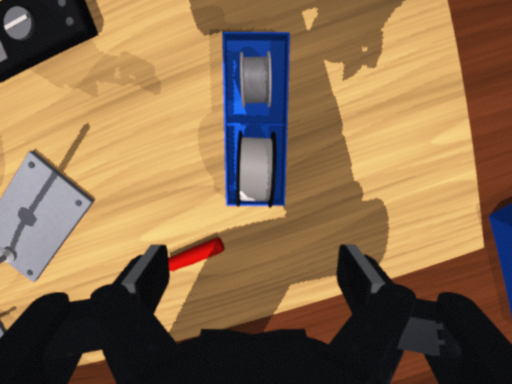

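Close wrist view: the large black-flanged reel is at (257,168) and the small one at (255,80), in the blue bin. The cloud puts the large reel's middle at about (0.474, -0.252), top at 0.102, width 46, which confirms the choice. Grasp it now.

Request:
{"op": "play_rows", "data": {
  "steps": [
    [0.05,0.38,4,0,0,0],
    [0.05,0.38,8,0,0,0],
    [0.05,0.38,12,0,0,0],
    [0.05,0.38,15,0,0,0],
    [0.05,0.38,17.5,0,0,0],
    [0.05,0.38,18.6,0,0,0],
    [0.05,0.38,18.6,0,0,0],
    [0.05,0.38,18.6,0,0,0]
  ],
  "jaw": 0
}}

```text
t: 3.4
position: [0.4755, -0.2513, 0.0855]
eef_rot: [-180.0, -0.1, -19.1]
wrist_force: [0.0, 0.4, 0.5]
grip_width: 0.0853
```

Request:
{"op": "play_rows", "data": {
  "steps": [
    [0,0,0,0,0,0],
    [0,0,0,0,0,0],
    [0,0,0,0,0,0],
    [0,0,0,0,0,0],
    [0,0,0,0,0,0],
    [0,0,0,0,0,0]
  ],
  "jaw": 1
}}

```text
t: 4.15
position: [0.4737, -0.2512, 0.0837]
eef_rot: [-180.0, 0.1, -19.2]
wrist_force: [-0.6, 0.6, -4.3]
grip_width: 0.0021
```

Run:
```python
from h import *
s=r.sense();print(s['grip_width'],s['wrist_force'],s['torque'])
a=snap('scene');d=snap('wrist')
c=cv2.resize(a['color'][110:200,160:300],(560,360),interpolation=cv2.INTER_CUBIC)
im=np.zeros((384,960,3),np.uint8); im[:360,:560]=c; im[:300,560:]=cv2.resize(d['color'],(400,300)); save('g1.png',cv2.resize(im,(800,320)))
```

```text
0.002082344881425029 [-0.59131803  0.62554283 -4.29488093] [ 0.10636737 -0.01300161  0.01474837]
```

View pics/g1.png

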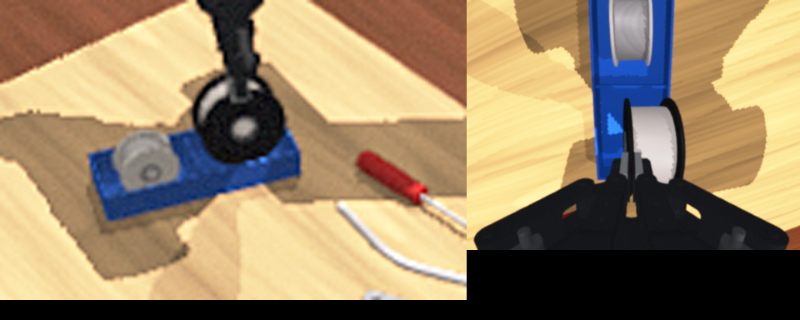

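Run:
```python
from h import *
d=snap('wrist');a=snap('scene')
u=np.array([.327,.945]); v=np.array([.945,-.327]); s=r.sense()
print('tcp',s['position'][:2]@u,s['position'][:2]@v,s['position'])
for n,e in (('w',d),('s',a)):
    C=cloud(e);P=C.reshape(-1,3);P=P[(P[:,2]>.05)&(P[:,2]<.13)]
    U=P[:,:2]@u;V=P[:,:2]@v; m=(abs(U+.082)<.07)&(abs(V-.53)<.07)
    H,_,_=np.histogram2d(U[m],V[m],bins=[np.arange(-.14,-.02,.006),np.arange(.46,.6,.01)])
    Z=np.zeros_like(H)
    i=((U[m]+.14)//.006).astype(int);j=((V[m]-.46)//.01).astype(int)
    for a_,b_,zz in zip(i,j,P[m][:,2]):
        if a_<Z.shape[0] and b_<Z.shape[1]: Z[a_,b_]=max(Z[a_,b_],zz)
    print(n);print((Z*1000).astype(int))
save('g2.png',d['color'][100:384,180:420].repeat(2,0).repeat(2,1))
```

```text
tcp -0.08257293262378235 0.5299812646287057 [ 0.47385274 -0.25134686  0.08365676]
w
[[  0   0   0   0   0   0   0   0   0   0   0   0   0]
 [  0   0   0   0   0   0   0   0   0   0   0   0   0]
 [  0   0   0   0   0 102 104 103 103  99  91  80   0]
 [  0   0   0   0  90 100 100  97  99  95  90  79   0]
 [  0   0   0   0  90  94  96  96  94  89  80   0   0]
 [  0   0   0   0  91  95  97  96  95  90  81   0   0]
 [  0   0   0   0   0  95  97  97  95  90  81   0   0]
 [  0   0   0   0   0   0   0 128  96  91  81   0   0]
 [  0   0   0   0   0   0   0 126 129  93  83   0   0]
 [  0   0  88  97 103 106 107 107 129 103  96  85   0]
 [  0   0   0   0   0   0  73 125 129  94  94  83   0]
 [  0   0   0   0   0   0   0 127   0   0   0   0   0]
 [  0   0   0   0   0   0   0 128   0   0   0   0   0]
 [  0   0   0   0   0   0   0   0   0   0   0   0   0]
 [  0   0   0   0   0   0   0   0   0   0   0   0   0]
 [  0   0   0   0   0   0   0   0   0   0   0   0   0]
 [  0   0   0   0   0   0   0   0   0   0   0   0   0]
 [  0   0   0   0   0   0   0   0   0   0   0   0   0]
 [  0   0   0   0   0   0 
[... 377 characters left out ...]
 0   0  91  51   0  92  91  79  68   0]
 [  0   0   0   0   0   0   0   0   0  93  82   0   0]
 [  0   0   0  76  81  50  56   0 116  88   0   0   0]
 [  0   0  70  90  93 101  89  87 128 100  89  70   0]
 [  0   0  83  86  85 101 103 118 128 101  92  86  50]
 [  0   0   0  63  94  96 114 124 123  51  69   0  68]
 [  0   0   0   0   0   0 127 124 129   0   0   0   0]
 [  0   0   0   0   0   0   0   0   0   0   0   0   0]
 [  0   0   0   0   0   0   0   0   0   0   0   0   0]
 [  0   0   0   0   0   0   0   0   0   0   0   0   0]
 [  0   0   0   0   0   0   0   0   0   0   0   0   0]
 [  0   0   0   0   0   0   0   0   0   0   0   0   0]
 [  0   0   0   0   0   0   0   0   0   0   0   0   0]]
```

View pics/g2.png

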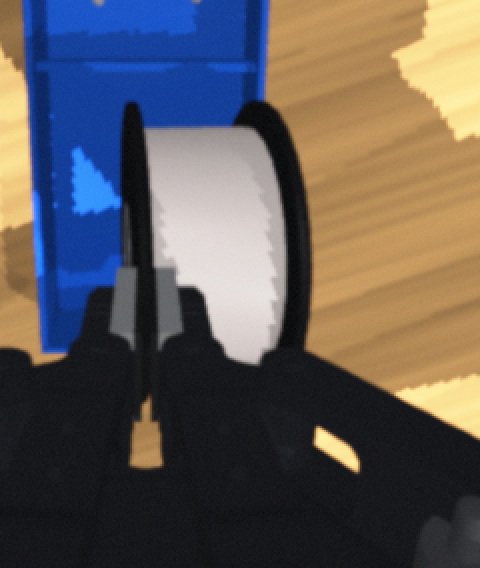

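The fingers closed on the +y flange alone: in the crop the pads sit either side of it at (145,300), and the reel has shifted about 20 mm toward -y and leans slightly. I'll carry it back to the middle of the cell, set it down, open partly and lift clear.

Request:
{"op": "play_rows", "data": {
  "steps": [
    [0,-0.4,0,0,0,0],
    [0,-0.8,0,0,0,0],
    [0,-1.2,0,0,0,0],
    [0,-1.8,0,0,0,0],
    [0,-1.8,0.2,0,0,0],
    [0,-1.8,0.4,0,0,0],
    [0,-1.8,0.4,0,0,0]
  ],
  "jaw": 1
}}

```text
t: 5.22
position: [0.4821, -0.2344, 0.082]
eef_rot: [-180.0, -0.2, -19.1]
wrist_force: [-1.2, 5.3, 9.4]
grip_width: 0.002
```

Request:
{"op": "play_rows", "data": {
  "steps": [
    [0,0,0,0,0,0],
    [0,0,0,0,0,0],
    [0,0,0,0,0,0]
  ],
  "jaw": 0.8
}}

```text
t: 5.6
position: [0.4842, -0.2349, 0.0836]
eef_rot: [-180.0, -0.4, -19.1]
wrist_force: [0.1, 5.6, 17.6]
grip_width: 0.0171
```

Request:
{"op": "play_rows", "data": {
  "steps": [
    [0,0,-1,0,0,0],
    [0,0,-3,0,0,0],
    [0,0,-6,0,0,0],
    [0,1.8,-12,0,0,0],
    [0,1.8,-16,0,0,0],
    [0,1.8,-16,0,0,0],
    [0,1.8,-16,0,0,0]
  ]
}}

```text
t: 6.48
position: [0.4741, -0.2514, 0.24]
eef_rot: [-180.0, 0.0, -19.2]
wrist_force: [-0.4, 0.9, -0.5]
grip_width: 0.0171
```

```bash
cat > reel.py <<'E'
from h import *
s=r.sense();print(s['t'],s['position'],s['eef_rot'],s['grip_width'])
d=snap('wrist'); save('w2.png',d['color'])
C=cloud(d); ok=d['z_map']>0; z=C[...,2]
m=ok&(z>.05)&(z<.12); k,l,st,ce=cv2.connectedComponentsWithStats(m.astype(np.uint8))
u=np.array([.327,.945]); v=np.array([.945,-.327])
for i in range(1,k):
  if st[i,4]>100:
    Q=C[l==i]; T=Q[Q[:,2]>np.percentile(Q[:,2],99)-.015]
    print(st[i],np.percentile(Q[:,2],[50,99]).round(4),'u',np.percentile(T[:,:2]@u,[1,50,99]).round(4),'v',np.percentile(Q[:,:2]@v,[1,50,99]).round(4), cv2.minAreaRect((Q[:,:2]*1000).astype(np.float32)))
    U=Q[:,:2]@u
    print([ (round(lo,3),(U>=lo).sum() and round(np.max(Q[(U>=lo)&(U<lo+.004),2],initial=0),4)) for lo in np.arange(-.115,-.045,.004)])
print('tcp uv',s['position'][:2]@u,s['position'][:2]@v)
E
python3 reel.py
```

```text
6.475 [ 0.4741214  -0.25140737  0.24004884] [-1.79988130e+02  1.45319769e-02 -1.92001498e+01] 0.01710464044266111
[ 235   47   35   58 1553] [0.0617 0.0697] u [-0.1    -0.0818 -0.0638] v [0.6159 0.6417 0.6672] ((580.0293579101562, -287.6167297363281), (36.558101654052734, 60.09345626831055), 72.41167449951172)
[(np.float64(-0.115), np.float64(0.0)), (np.float64(-0.111), np.float64(0.0)), (np.float64(-0.107), np.float64(0.0)), (np.float64(-0.103), np.float64(0.0703)), (np.float64(-0.099), np.float64(0.0709)), (np.float64(-0.095), np.float64(0.0652)), (np.float64(-0.091), np.float64(0.0648)), (np.float64(-0.087), np.float64(0.0658)), (np.float64(-0.083), np.float64(0.065)), (np.float64(-0.079), np.float64(0.0648)), (np.float64(-0.075), np.float64(0.0651)), (np.float64(-0.071), np.float64(0.0657)), (np.float64(-0.067), np.float64(0.0713)), (np.float64(-0.063), np.int64(0)), (np.float64(-0.059), np.int64(0)), (np.float64(-0.055), np.int64(0)), (np.float64(-0.051), np.int64(0)), (np.float64(-0.047), np.int64(0))]
[ 224  133   44   83 3041] [0.0893 0.102 ] u [-0.097  -0.0741 -0.0521] v [0.
[... 199 characters left out ...]
), (np.float64(-0.107), np.float64(0.0)), (np.float64(-0.103), np.float64(0.0)), (np.float64(-0.099), np.float64(0.1035)), (np.float64(-0.095), np.float64(0.1032)), (np.float64(-0.091), np.float64(0.0945)), (np.float64(-0.087), np.float64(0.094)), (np.float64(-0.083), np.float64(0.0945)), (np.float64(-0.079), np.float64(0.0942)), (np.float64(-0.075), np.float64(0.0943)), (np.float64(-0.071), np.float64(0.0947)), (np.float64(-0.067), np.float64(0.0944)), (np.float64(-0.063), np.float64(0.0945)), (np.float64(-0.059), np.float64(0.1025)), (np.float64(-0.055), np.float64(0.1031)), (np.float64(-0.051), np.int64(0)), (np.float64(-0.047), np.int64(0))]
tcp uv -0.08254226960272718 0.5302549343950305
```

Run:
```python
from h import *
s=r.sense(); d=snap('wrist'); d1=pickle.load(open('w1.pkl','rb'))
for e in (d,d1):
    M=e['M']; e['M']=np.array(e['mount']); C=cloud(e); e['M']=M
    z=e['z_map']; m=(z>0)&(z<.2)&(C[...,2]>-.06)
    P=C[m]; print(m.sum(), np.percentile(P,[1,50,99],axis=0).round(4))
    for lo in np.arange(-.03,.015,.005):
        q=P[(P[:,2]>lo)&(P[:,2]<=lo+.005)]
        if len(q): print(round(lo,3),len(q),q.min(0).round(4),q.max(0).round(4), 'min|y|',abs(q[:,1]).min().round(4))
```

```text
3413 [[-0.01   -0.0301 -0.0599]
 [ 0.0082 -0.0087 -0.0458]
 [ 0.0138  0.0293 -0.0179]]
-0.03 289 [-0.0088 -0.0224 -0.03  ] [ 0.0119  0.022  -0.025 ] min|y| 0.0082
-0.025 264 [-0.0108 -0.0221 -0.025 ] [ 0.0119  0.0217 -0.02  ] min|y| 0.0083
-0.02 101 [ 0.0023 -0.0201 -0.02  ] [ 0.0117  0.0192 -0.0156] min|y| 0.0083
-0.015 6 [-0.0082 -0.0088 -0.0141] [-0.0062  0.0084 -0.0128] min|y| 0.0084
3725 [[-0.0102 -0.0558 -0.0596]
 [ 0.0068  0.042  -0.0463]
 [ 0.0117  0.0555 -0.0274]]
-0.03 172 [-0.0107 -0.0498 -0.03  ] [ 0.0109  0.0492 -0.0257] min|y| 0.042
```

Measurement: the pad tips are actually about 14 mm (shut) to 26 mm (open) behind the TCP, not 8 mm ahead, so the first grasp was too high. I'll redo it lower, with TCP z at 0.061.

Run:
```python
from h import *
print(row((.4774,-.2440,.061),[180,0,-19.1]))
```

```text
[ 1.3500e-01 -8.0700e-01  1.7814e+01  0.0000e+00  2.0000e-03 -2.0000e-03]
```

Request:
{"op": "play_rows", "data": {
  "steps": [
    [0.07,-0.4,0,0,0,0],
    [0.13,-0.8,1,0,0,0],
    [0.13,-0.8,5,0,0,0],
    [0.13,-0.8,9,0,0,0],
    [0.13,-0.8,13,0,0,0],
    [0.13,-0.8,16,0,0,0],
    [0.13,-0.8,17.8,0,0,0],
    [0.13,-0.8,17.8,0,0,0],
    [0.13,-0.8,17.8,0,0,0]
  ],
  "jaw": 0
}}

```text
t: 7.7
position: [0.4787, -0.2443, 0.0626]
eef_rot: [180.0, -0.0, -19.2]
wrist_force: [0.3, -0.4, 0.0]
grip_width: 0.0856
```

Request:
{"op": "play_rows", "data": {
  "steps": [
    [0,0,0,0,0,0],
    [0,0,0,0,0,0],
    [0,0,0,0,0,0],
    [0,0,0,0,0,0]
  ],
  "jaw": 0.4
}}

```text
t: 8.2
position: [0.4785, -0.2443, 0.0625]
eef_rot: [-180.0, -0.0, -19.2]
wrist_force: [-0.0, 1.0, 0.1]
grip_width: 0.0512
```

Request:
{"op": "play_rows", "data": {
  "steps": [
    [0,0,0,0,0,0],
    [0,0,0,0,0,0],
    [0,0,0,0,0,0],
    [0,0,0,0,0,0]
  ],
  "jaw": 1
}}

```text
t: 8.7
position: [0.4787, -0.2445, 0.0627]
eef_rot: [180.0, -0.0, -19.2]
wrist_force: [-1.8, -0.7, 5.6]
grip_width: 0.0451
```

Request:
{"op": "play_rows", "data": {
  "steps": [
    [0,0,-1,0,0,0],
    [0,0,-3,0,0,0],
    [0,0,-6,0,0,0],
    [0,0,-11,0,0,0],
    [0,0,-16,0,0,0],
    [0,0,-21,0,0,0],
    [0,0,-24,0,0,0],
    [0,0,-24,0,0,0]
  ]
}}

```text
t: 9.7
position: [0.4791, -0.2444, 0.3045]
eef_rot: [-179.9, -0.2, -19.2]
wrist_force: [-0.3, 0.3, -4.6]
grip_width: 0.045
```

Run:
```python
from h import *
s=r.sense();print(s['t'],s['position'],s['wrist_force'],s['grip_width'],s['joint_positions'].round(1) if hasattr(s['joint_positions'],'round') else '')
a,b=snap('scene'),snap('top'); pickle.dump((a,b),open('ab2.pkl','wb'))
for d in (a,b):
    P=cloud(d).reshape(-1,3); P=P[d['z_map'].ravel()>0]
    m=(P[:,2]>.1)&(P[:,2]<.2)&(P[:,0]>.42)&(P[:,0]<.62)&(P[:,1]>-.05)&(P[:,1]<.22); P=P[m]
    L=R.from_euler('z',-SY,degrees=True).apply(P-SC)
    for lo in np.arange(-.1,.13,.02):
        q=L[(L[:,0]>=lo)&(L[:,0]<lo+.02)]
        if len(q): print(round(lo,2),len(q),np.median(q,axis=0).round(4))
    print('end',L[:,0].max(),L[:,2].max()); print()
p=S2W([.06,-.08,.31]); print(p,row(p,standrot(0)))
```

```text
9.7 [ 0.47909622 -0.24435405  0.30447906] [-0.25711216  0.28636433 -4.58903333] 0.04499769982294554 [ -6.1   4.8  -8.6  -0.  -76.4  77. ]
-0.1 1 [-0.0811  0.0004  0.1024]
-0.08 26 [-0.07    0.004   0.1141]
-0.06 56 [-0.0486  0.0071  0.1254]
-0.04 17 [-0.0295  0.0035  0.1203]
-0.02 20 [-0.0106  0.0028  0.1211]
0.0 22 [0.0101 0.0044 0.1217]
0.02 20 [0.0315 0.0037 0.121 ]
0.04 21 [0.0512 0.0031 0.1261]
0.06 28 [0.0706 0.0041 0.1396]
0.08 30 [0.0902 0.0038 0.1584]
0.1 10 [0.1031 0.0046 0.1716]
end 0.10576303514575619 0.17979389027999515

-0.1 3 [-0.0813 -0.0015  0.1028]
-0.08 23 [-0.0695 -0.0017  0.117 ]
-0.06 69 [-0.0485 -0.0022  0.1293]
-0.04 26 [-0.0299 -0.0012  0.121 ]
-0.02 26 [-0.0102 -0.0016  0.122 ]
0.0 27 [ 0.0099 -0.0015  0.1212]
0.02 26 [ 0.0301 -0.0018  0.1219]
0.04 26 [ 0.0498 -0.0015  0.1305]
0.06 28 [ 0.0702 -0.0013  0.1444]
0.08 31 [ 0.0897 -0.0015  0.1653]
0.1 6 [ 0.1025 -0.0016  0.174 ]
end 0.10468179594777526 0.17666736958655638

[0.46616557 0.03217115 0.31      ] [-1.0158e+01 -2.5681e+01 -8.6700e-01 -2.0000e-03  2.0000e-03 -8.3100e-01]
```

Request:
{"op": "play_rows", "data": {
  "steps": [
    [-2,-5,-0.3,0,0,-0.16],
    [-4,-10,-0.6,0,0,-0.33],
    [-6,-15,-0.9,0,0,-0.5],
    [-8,-20,-0.9,0,0,-0.67],
    [-10.2,-25.7,-0.9,0,0,-0.83],
    [-10.2,-25.7,-0.9,0,0,-0.83],
    [-10.2,-25.7,-0.9,0,0,-0.83],
    [-10.2,-25.7,-0.9,0,0,-0.83]
  ]
}}

```text
t: 10.8
position: [0.4662, 0.0309, 0.3105]
eef_rot: [-180.0, 0.1, 28.3]
wrist_force: [0.3, -0.3, -3.4]
grip_width: 0.0449
```

```bash
cat > rod.py <<'E'
from h import *
s=r.sense();print(s['t'],s['position'],s['eef_rot'],s['wrist_force'],s['grip_width'],np.round(s['joint_positions'],1))
d=snap('wrist'); pickle.dump(d,open('w3.pkl','wb')); save('w3.png',d['color'])
P=cloud(d).reshape(-1,3); P=P[d['z_map'].ravel()>0]
L=R.from_euler('z',-SY,degrees=True).apply(P-SC)
L=L[(L[:,2]>.1)&(L[:,2]<.2)&(abs(L[:,1])<.03)&(abs(L[:,0])<.14)]
for lo in np.arange(-.1,.13,.02):
    q=L[(L[:,0]>=lo)&(L[:,0]<lo+.02)]
    if len(q): print(round(lo,2),len(q),np.median(q,axis=0).round(4),q[:,1].min().round(4),q[:,1].max().round(4),q[:,2].max().round(4))
if len(L):print('end',L[:,0].max(),L[:,2].max())
E
python3 rod.py
```

```text
10.8 [0.46618342 0.03092183 0.31048395] [-1.79994029e+02  9.88471858e-02  2.82670802e+01] [ 0.30510562 -0.27799229 -3.39035713] 0.044881806129633904 [ 28.   -2.4 -15.2  -0.  -77.3  90.2]
-0.1 1 [-0.0827  0.0006  0.1043] 0.0006 0.0006 0.1043
-0.08 104 [-6.790e-02 -1.000e-04  1.192e-01] -0.0046 0.0047 0.1239
-0.06 446 [-0.0458 -0.0006  0.1297] -0.0164 0.0151 0.1363
-0.04 153 [-0.0298 -0.0007  0.1222] -0.0053 0.004 0.1251
-0.02 143 [-0.01   -0.0009  0.1224] -0.0053 0.0036 0.1248
0.0 143 [ 1.030e-02 -1.000e-04  1.221e-01] -0.0046 0.0044 0.1244
0.02 159 [ 0.0303 -0.0002  0.123 ] -0.0047 0.0043 0.1267
0.04 157 [ 0.0502 -0.0005  0.1294] -0.0049 0.0049 0.1368
0.06 196 [ 0.07   -0.0002  0.1448] -0.0051 0.0048 0.157
0.08 211 [ 0.0897 -0.0003  0.1645] -0.0052 0.005 0.176
0.1 48 [ 0.1022 -0.0006  0.1739] -0.0044 0.0042 0.1763
end 0.10566113530735144 0.1763123129502343
```

View pics/w3.png

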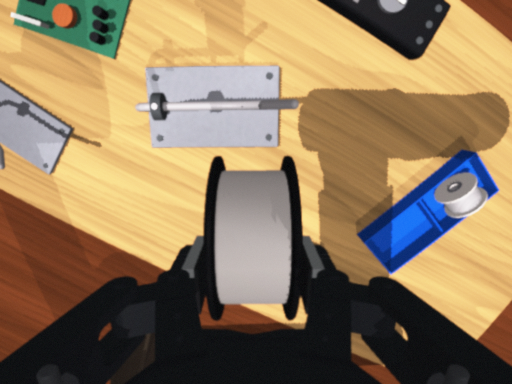

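Wrist view: rod along row 104 (collar at (157,106), tip at (298,104)), reel held square at (252,235), larger stand chosen. Now I'll fit the reel's axis in the tool frame from the wire cylinder and prepare the path.

Run:
```python
from h import *
from scipy.optimize import least_squares
d=pickle.load(open('w3.pkl','rb')); d['M']=np.array(d['mount']); C=cloud(d)
m=np.zeros((384,512),bool); m[185:295,225:280]=1; m&=d['z_map']>0
P=C[m]; f=least_squares(lambda p:np.hypot(P[:,0]-p[0]-p[2]*P[:,1],P[:,2]-p[1]-p[3]*P[:,1])-.041,[0,.01,0,0],loss='soft_l1',f_scale=.001)
print(f.x.round(4),np.abs(f.fun).mean())
m=np.zeros((384,512),bool); m[155:310,200:305]=1;m&=(d['z_map']>0)&(C[...,2]>-.03)&(C[...,2]<.07)
print(np.percentile(C[m],[.5,99.5],axis=0).round(4))
```

```text
[-0.0025  0.0109  0.0035 -0.0004] 0.0004524128107152644
[[-0.0341 -0.0227 -0.03  ]
 [ 0.0464  0.0222  0.0224]]
```

```bash
cat >> h.py <<'E'
SC=SC+R.from_euler('z',SY,degrees=True).apply([0,-.0004,0])
CT=np.array([-.002,0,.0107])
def rodpt(s): # s = arc length inward from tip (m); negative beyond tip
    q=np.sqrt(.5); rr=.07; bl=rr*np.pi/4
    if s<.045: return np.array([.1013-q*s,0,.1703-q*s])
    if s<.045+bl:
        a=np.pi/4-(s-.045)/rr; return np.array([.020+rr*np.sin(a),0,.118+rr*(1-np.cos(a))])
    return np.array([.020-(s-.045-bl),0,.118])
def pose(s,dz=0):
    a,b=rodpt(s-.02),rodpt(s+.02); ax=a-b; t=np.degrees(np.arctan2(ax[2],ax[0]))
    c=(rodpt(s)+(a+b)/2)/2+[0,0,dz]; return c,t
def tcp(c,t): q=standrot(t); return S2W(c)-q.apply(CT),q
def prow(c,t): return row(*tcp(c,t))
def show(l):
    s=r.sense(); out=[]
    for c,t in l: v=row(*tcp(np.array(c),t),s=s); out.append([round(float(x),2) for x in v[:3]]+[round(float(x),3) for x in v[3:]])
    print(out)
SEND=.045+.07*np.pi/4+.040
E
python3 - <<'E'
from h import *
print(SEND,pose(-.055),pose(.07))
show([((.12,-.05,.34),20),((.17,0,.30),45),pose(-.07),pose(-.055)])
E
```

```text
0.1399778714378214 (array([0.14019087, 0.        , 0.20919087]), np.float64(45.0)) (array([0.04848066, 0.        , 0.12561233]), np.float64(24.53722160247058))
[[3.22, 5.5, -3.94, -0.349, 0.002, -0.002], [8.24, 10.09, 0.3, -0.785, 0.002, -0.002], [8.24, 8.17, 8.32, -0.785, 0.002, -0.002], [8.24, 7.11, 9.39, -0.785, 0.002, -0.002]]
```

Request:
{"op": "play_rows", "data": {
  "steps": [
    [1.6,2.7,-2,-0.12,0,0],
    [3.2,5.5,-3.9,-0.25,0,0],
    [4.9,7,-3,-0.4,0,0],
    [6.5,8.5,-1.5,-0.55,0,0],
    [8.2,10.1,0.3,-0.7,0,0],
    [8.2,10.1,0.3,-0.785,0,0],
    [8.2,9.4,3,-0.785,0,0],
    [8.2,8.7,6,-0.785,0,0],
    [8.2,8.2,8.3,-0.785,0,0],
    [8.2,8.2,8.3,-0.785,0,0],
    [8.2,8.2,8.3,-0.785,0,0]
  ]
}}

```text
t: 12.22
position: [0.5782, -0.0017, 0.2291]
eef_rot: [135.0, -0.1, 28.3]
wrist_force: [-0.9, -0.4, -2.7]
grip_width: 0.0447
```

Run:
```python
from h import *
s=r.sense();print(s['t'],s['position'],s['eef_rot'],s['wrist_force'],s['grip_width'],np.round(s['joint_positions'],1))
show([pose(-.07),pose(-.055),pose(-.03)])
a=snap('scene'); save('s4.png',cv2.resize(a['color'][110:260,200:380],(720,600),interpolation=cv2.INTER_CUBIC))
```

```text
12.225 [ 0.57817488 -0.001697    0.22912429] [ 1.35033953e+02 -5.67654956e-02  2.83145619e+01] [-0.88334661 -0.4428437  -2.73772565] 0.04472658966396902 [ 41.6   9.7 -44.7  51.7 -61.2  40.2]
[[-0.08, -0.11, 0.14, -0.001, 0.0, -0.002], [-0.09, -1.61, 0.14, -0.001, 0.0, -0.002], [-0.09, -4.11, 0.14, -0.001, 0.0, -0.002]]
```

View pics/s4.png

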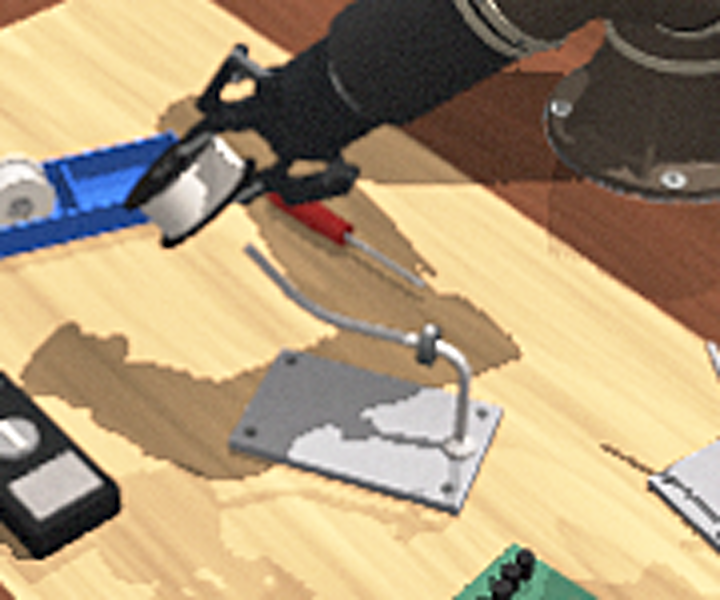

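Reel is tilted 45° with its bore facing the rod tip at (250,248). Threading now, in small steps.

Request:
{"op": "play_rows", "data": {
  "steps": [
    [-0.1,-0.8,0.1,0,0,0],
    [-0.1,-1.6,0.1,0,0,0],
    [-0.1,-2.4,0.1,0,0,0],
    [-0.1,-3.2,0.1,0,0,0],
    [-0.1,-4,0.1,0,0,0],
    [-0.1,-4.7,0.1,0,0,0],
    [-0.1,-5.4,0.1,0,0,0],
    [-0.1,-6.1,0.1,0,0,0],
    [-0.1,-6.8,0.1,0,0,0],
    [-0.1,-7.1,0.1,0,0,0],
    [-0.1,-7.1,0.1,0,0,0]
  ]
}}

```text
t: 13.65
position: [0.5532, 0.042, 0.1773]
eef_rot: [135.0, 0.0, 28.4]
wrist_force: [0.3, 0.0, -3.9]
grip_width: 0.0451
```

Run:
```python
from h import *
s=r.sense();print(s['t'],s['position'],s['eef_rot'],s['wrist_force'],s['torque'],s['grip_width'],np.round(s['joint_positions'],1))
show([pose(0)]+[pose(x) for x in np.arange(.007,.085,.007)])
```

```text
13.65 [0.5532133  0.04196536 0.17733014] [1.35017822e+02 1.30128662e-02 2.83849547e+01] [ 0.26507211  0.01336908 -3.91924295] [ 2.95442435  1.54265418 -0.01257282] 0.04512751859940996 [ 47.5  13.4 -47.6  50.7 -59.6  32.1]
[[0.04, 0.1, 0.03, -0.0, 0.0, -0.0], [0.04, -0.59, 0.03, -0.0, 0.0, -0.0], [0.04, -1.29, 0.03, -0.0, 0.0, -0.0], [0.04, -2.0, 0.03, -0.0, 0.0, -0.0], [0.04, -2.69, 0.03, 0.001, 0.0, -0.0], [0.04, -3.37, 0.01, 0.018, 0.0, -0.0], [0.04, -4.04, -0.02, 0.051, 0.0, -0.0], [0.04, -4.67, -0.07, 0.103, 0.0, -0.0], [0.04, -5.28, -0.17, 0.171, 0.0, -0.0], [0.04, -5.86, -0.3, 0.258, 0.0, -0.0], [0.04, -6.42, -0.48, 0.357, 0.0, -0.0], [0.04, -6.95, -0.7, 0.457, 0.0, -0.0], [0.04, -7.46, -0.99, 0.554, 0.0, -0.0]]
```

Request:
{"op": "play_rows", "data": {
  "steps": [
    [0,-0.6,0,0,0,0],
    [0,-1.3,0,0,0,0],
    [0,-2,0,0,0,0],
    [0,-2.7,0,0,0,0],
    [0,-3.37,0,0.018,0,0],
    [0,-4.04,-0.02,0.05,0,0],
    [0,-4.67,-0.07,0.1,0,0],
    [0,-5.28,-0.17,0.17,0,0],
    [0,-5.57,-0.23,0.215,0,0],
    [0,-5.86,-0.3,0.26,0,0],
    [0,-5.86,-0.3,0.26,0,0]
  ]
}}

```text
t: 15.02
position: [0.5327, 0.0801, 0.1387]
eef_rot: [150.0, -0.1, 28.3]
wrist_force: [0.3, 0.8, -3.7]
grip_width: 0.0447
```

Run:
```python
from h import *
s=r.sense();print(s['t'],s['position'],s['eef_rot'],s['wrist_force'],s['torque'],s['grip_width'],np.round(s['joint_positions'],1))
show([pose(.063)]+[pose(x) for x in np.arange(.068,.122,.005)])
```

```text
15.025 [0.53272472 0.08009308 0.13872623] [ 1.49988148e+02 -9.16664398e-02  2.83054037e+01] [ 0.29434643  0.76369565 -3.66301882] [2.07366665 1.08232114 0.02743956] 0.04474512775354168 [ 47.2  11.8 -43.3  37.1 -51.8  43.4]
[[0.03, -0.06, 0.05, -0.003, -0.001, -0.002], [0.03, -0.48, 0.03, 0.067, -0.001, -0.002], [0.02, -0.89, -0.01, 0.138, -0.001, -0.002], [0.02, -1.3, -0.08, 0.21, -0.001, -0.002], [0.02, -1.7, -0.18, 0.28, -0.001, -0.002], [0.02, -2.11, -0.3, 0.341, -0.001, -0.002], [0.02, -2.52, -0.46, 0.394, -0.001, -0.002], [0.02, -2.93, -0.63, 0.438, -0.001, -0.002], [0.02, -3.34, -0.83, 0.472, -0.001, -0.002], [0.02, -3.76, -1.04, 0.498, -0.001, -0.002], [0.02, -4.19, -1.27, 0.515, -0.001, -0.002], [0.02, -4.62, -1.51, 0.523, -0.001, -0.002]]
```

Free of contact (only the weight on the wrist). Continue round the bend.

Request:
{"op": "play_rows", "data": {
  "steps": [
    [0,-0.5,0,0.067,0,0],
    [0,-0.9,0,0.138,0,0],
    [0,-1.3,-0.08,0.21,0,0],
    [0,-1.7,-0.18,0.28,0,0],
    [0,-2.1,-0.3,0.34,0,0],
    [0,-2.5,-0.46,0.394,0,0],
    [0,-2.9,-0.63,0.438,0,0],
    [0,-3.35,-0.83,0.472,0,0],
    [0,-3.75,-1.04,0.498,0,0],
    [0,-4.2,-1.27,0.515,0,0],
    [0,-4.6,-1.5,0.523,0,0],
    [0,-4.6,-1.5,0.523,0,0]
  ]
}}

```text
t: 16.52
position: [0.5099, 0.122, 0.128]
eef_rot: [179.9, 0.0, 28.4]
wrist_force: [-0.4, -1.2, -4.3]
grip_width: 0.0448
```

```bash
cat > lev.py <<'E'
from h import *
s=r.sense();print(s['t'],s['position'],s['eef_rot'],s['wrist_force'],s['torque'],s['grip_width'],np.round(s['joint_positions'],1))
q=R.from_euler('xyz',s['eef_rot'],degrees=True); c=np.array(s['position'])+q.apply(CT)
print('reel centre in stand',R.from_euler('z',-SY,degrees=True).apply(c-SC).round(4))
show([((-.01,0,.118),0),((-.016,0,.118),0),((-.016,0,.112),0),((-.019,0,.111),0)])
E
python3 lev.py
```

```text
16.525 [0.50986133 0.12199085 0.12804514] [1.79874799e+02 1.30196124e-02 2.83933819e+01] [-0.35826537 -1.18844943 -4.30904062] [ 0.01102605  0.01402104 -0.00849486] 0.04484753891977603 [ 35.   11.  -25.5   0.2 -53.6  83.3]
reel centre in stand [ 0.0018 -0.0004  0.1173]
[[0.04, -1.18, -0.07, 0.002, 0.0, -0.0], [0.04, -1.78, -0.07, 0.002, 0.0, -0.0], [0.04, -1.78, 0.53, 0.002, 0.0, -0.0], [0.04, -2.08, 0.63, 0.002, 0.0, -0.0]]
```

Level now. I'll slide to about 4 mm short of the collar, then lower in small steps.

Request:
{"op": "play_rows", "data": {
  "steps": [
    [0,-0.5,-0.07,0,0,0],
    [0,-1,-0.07,0,0,0],
    [0,-1.4,-0.07,0,0,0],
    [0,-1.8,-0.07,0,0,0],
    [0,-1.8,0.15,0,0,0],
    [0,-1.8,0.35,0,0,0],
    [0,-1.8,0.5,0,0,0],
    [0,-1.8,0.5,0,0,0],
    [0,-1.8,0.5,0,0,0]
  ]
}}

```text
t: 17.65
position: [0.5016, 0.1376, 0.1231]
eef_rot: [179.9, -0.0, 28.4]
wrist_force: [1.5, -0.9, -3.4]
grip_width: 0.0445
```

```bash
python3 lev.py
python3 - <<'E'
from h import *
from lev import s
d=snap('wrist'); P=cloud(d).reshape(-1,3); P=P[d['z_map'].ravel()>0]
L=R.from_euler('z',-SY,degrees=True).apply(P-SC)
m=(L[:,2]>.125)&(L[:,2]<.15)&(abs(L[:,1])<.05)&(L[:,0]<.04)&(L[:,0]>-.1); Q=L[m]
H,e=np.histogram(Q[:,0],bins=np.arange(-.08,.04,.004)); print(list(zip(e.round(3).tolist(),H)))
save('w5.png',d['color'])
E
```

```text
17.65 [0.50156543 0.13755773 0.12305345] [ 1.79883087e+02 -1.76888969e-03  2.83632735e+01] [ 1.47481227 -0.90211439 -3.43212025] [-0.00274922 -0.06125685  0.00152299] 0.04453188494131999 [ 37.1  10.9 -26.3   0.1 -52.8  81.2]
reel centre in stand [-0.0158 -0.0003  0.1124]
[[0.03, 0.59, -0.56, 0.002, -0.0, -0.001], [0.03, -0.01, -0.56, 0.002, -0.0, -0.001], [0.03, -0.01, 0.04, 0.002, -0.0, -0.001], [0.03, -0.31, 0.14, 0.002, -0.0, -0.001]]
17.65 [0.50156543 0.13755773 0.12305345] [ 1.79883087e+02 -1.76888969e-03  2.83632735e+01] [ 1.47481227 -0.90211439 -3.43212025] [-0.00274922 -0.06125685  0.00152299] 0.04453188494131999 [ 37.1  10.9 -26.3   0.1 -52.8  81.2]
reel centre in stand [-0.0158 -0.0003  0.1124]
[[0.03, 0.59, -0.56, 0.002, -0.0, -0.001], [0.03, -0.01, -0.56, 0.002, -0.0, -0.001], [0.03, -0.01, 0.04, 0.002, -0.0, -0.001], [0.03, -0.31, 0.14, 0.002, -0.0, -0.001]]
[(-0.08, np.int64(0)), (-0.076, np.int64(0)), (-0.072, np.int64(0)), (-0.068, np.int64(0)), (-0.064, np.int64(0)), (-0.06, np.int64(0)), (-0.056, np.int64(101)), (-0.052, np.int64(182)), (-0.048, np.int64(122)), (-0.044, np.int64(37)), (-0.04, np.int64(255)), (-0.036, np.int64(740)), (-0.032, np.int64(543)), (-0.028, np.int64(547)), (-0.024, np.int64(538)), (-0.02, np.int64(545)), (-0.016, np.int64(544)), (-0.012, np.int64(534)), (-0.008, np.int64(556)), (-0.004, np.int64(527)), (0.0, np.int64(734)), (0.004, np.int64(225)), (0.008, np.int64(35)), (0.012, np.int64(26)), (0.016, np.int64(32)), (0.02, np.int64(0)), (0.024, np.int64(0)), (0.028, np.int64(0)), (0.032, np.int64(6))]
```

View pics/w5.png

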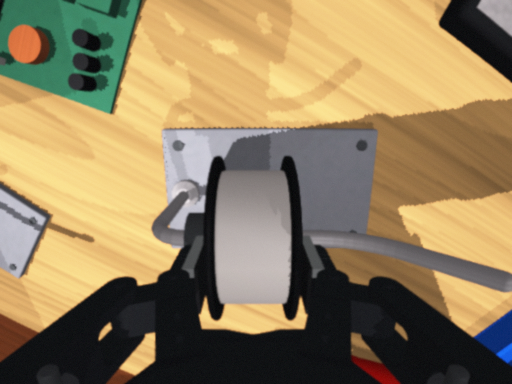

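Reel is on the level arm, its left flange just short of the dark collar at (197,235). Creep toward it, watching the force.

Request:
{"op": "play_rows", "data": {
  "steps": [
    [0,-0.1,0,0,0,0],
    [0,-0.2,0,0,0,0],
    [0,-0.3,0,0,0,0],
    [0,-0.3,0,0,0,0],
    [0,-0.3,0,0,0,0]
  ]
}}

```text
t: 18.32
position: [0.5001, 0.1403, 0.1231]
eef_rot: [179.9, -0.0, 28.4]
wrist_force: [-0.1, -0.5, -4.3]
grip_width: 0.0453
```

Request:
{"op": "play_rows", "data": {
  "steps": [
    [0,-0.05,0,0,0,0],
    [0,-0.1,0,0,0,0],
    [0,-0.1,0,0,0,0],
    [0,-0.1,0,0,0,0]
  ]
}}

```text
t: 18.82
position: [0.4996, 0.1411, 0.123]
eef_rot: [179.9, 0.0, 28.4]
wrist_force: [1.9, -1.0, -4.9]
grip_width: 0.0448
```

Request:
{"op": "play_rows", "data": {
  "steps": [
    [0,-0.05,0,0,0,0],
    [0,-0.05,0,0,0,0],
    [0,-0.05,0,0,0,0]
  ]
}}

```text
t: 19.2
position: [0.4996, 0.1411, 0.1231]
eef_rot: [179.8, 0.0, 28.4]
wrist_force: [2.3, -4.6, -6.0]
grip_width: 0.0449
```

Request:
{"op": "play_rows", "data": {
  "steps": [
    [0,-0.05,0,0,0,0],
    [0,-0.05,0,0,0,0],
    [0,-0.05,0,0,0,0]
  ]
}}

```text
t: 19.58
position: [0.4996, 0.1411, 0.1231]
eef_rot: [179.8, 0.0, 28.4]
wrist_force: [5.2, -5.9, -5.6]
grip_width: 0.0448
```

Contact with the collar (about 7 N). Ease off slightly, then lower until the rod takes the weight.

Request:
{"op": "play_rows", "data": {
  "steps": [
    [0,0.06,0,0,0,0],
    [0,0.06,0.05,0,0,0],
    [0,0.06,0.1,0,0,0],
    [0,0.06,0.1,0,0,0]
  ]
}}

```text
t: 20.08
position: [0.4997, 0.1411, 0.1224]
eef_rot: [179.8, -0.0, 28.4]
wrist_force: [2.2, -5.1, -1.6]
grip_width: 0.0448
```

Request:
{"op": "play_rows", "data": {
  "steps": [
    [0,0,0.04,0,0,0],
    [0,0,0.08,0,0,0],
    [0,0,0.08,0,0,0],
    [0,0,0.08,0,0,0]
  ]
}}

```text
t: 20.58
position: [0.4998, 0.1412, 0.1217]
eef_rot: [179.8, -0.0, 28.4]
wrist_force: [2.9, -5.5, -1.5]
grip_width: 0.0449
```

Request:
{"op": "play_rows", "data": {
  "steps": [
    [0,0.03,0.03,0,0,0],
    [0,0.03,0.06,0,0,0],
    [0,0.03,0.06,0,0,0]
  ]
}}

```text
t: 20.95
position: [0.4999, 0.1412, 0.1216]
eef_rot: [179.9, -0.0, 28.4]
wrist_force: [-1.4, -5.4, 6.0]
grip_width: 0.0451
```

Request:
{"op": "play_rows", "data": {
  "steps": [
    [0,0,-0.03,0,0,0],
    [0,0,-0.03,0,0,0]
  ]
}}

```text
t: 21.2
position: [0.4998, 0.1412, 0.1216]
eef_rot: [179.9, -0.0, 28.4]
wrist_force: [-0.4, -5.2, 6.6]
grip_width: 0.0445
```

Request:
{"op": "play_rows", "data": {
  "steps": [
    [0,0,0,0,0,0],
    [0,0,0,0,0,0],
    [0,0,0,0,0,0],
    [0,0,0,0,0,0]
  ],
  "jaw": 0.35
}}

```text
t: 21.7
position: [0.4995, 0.1414, 0.1208]
eef_rot: [179.9, -0.0, 28.4]
wrist_force: [-0.7, -0.7, 0.1]
grip_width: 0.0557
```

```bash
cat > chk.py <<'E'
from h import *
s=r.sense();print(s['t'],s['position'],s['wrist_force'],s['grip_width'])
d=snap('wrist'); save('w6.png',d['color']); P=cloud(d).reshape(-1,3); P=P[d['z_map'].ravel()>0]
L=R.from_euler('z',-SY,degrees=True).apply(P-SC)
m=(L[:,2]>.147)&(L[:,2]<.168)&(abs(L[:,1])<.05)&(L[:,0]<.06)&(L[:,0]>-.1); Q=L[m]
print('reel x',np.percentile(Q[:,0],[1,50,99]).round(4),'top z',Q[:,2].max())
for y in (-.03,-.02,0,.02,.03):
    q=Q[abs(Q[:,1]-y)<.004]; 
    if len(q)>5: print(y,np.percentile(q[:,0],[2,98]).round(4))
m=(L[:,2]>.006)&(L[:,2]<.02)&(abs(L[:,0])<.14)&(abs(L[:,1])<.1)
print('base',cv2.minAreaRect((P[np.flatnonzero(m)][:,:2]*1000).astype(np.float32)) if 0 else '')
E
python3 chk.py
```

```text
21.7 [0.49953664 0.14142389 0.12083349] [-0.6546415  -0.65981756  0.06303877] 0.055726010954772254
reel x [-0.0597 -0.0197  0.0189] top z 0.1679992436802092
-0.03 [-0.0419  0.0022]
-0.02 [-0.0416  0.0026]
0 [-0.048   0.0077]
0.02 [-0.0423  0.0024]
0.03 [-0.0427  0.0025]
base
```

Released cleanly; reel middle measures -19.9 mm (target -20). Lift straight up and check.

Request:
{"op": "play_rows", "data": {
  "steps": [
    [0,0,-0.5,0,0,0],
    [0,0,-1.5,0,0,0],
    [0,0,-3,0,0,0],
    [0,0,-6,0,0,0],
    [0,0,-11,0,0,0],
    [0,0,-16,0,0,0],
    [-4,0,-20,0,0,0],
    [-6,0,-20,0,0,0],
    [-6,0,-20,0,0,0]
  ]
}}

```text
t: 22.88
position: [0.4455, 0.1125, 0.3221]
eef_rot: [179.9, -0.1, 28.4]
wrist_force: [1.7, 0.8, 0.9]
grip_width: 0.0554
```

```bash
python3 chk.py
python3 - <<'E'
from h import *
a0,b0=pickle.load(open('ab.pkl','rb'))
for n,d0 in (('scene',a0),('top',b0)):
    d=snap(n); C=cloud(d); im=d['color'].astype(int); x,y,z=np.moveaxis(C,2,0)
    g=(d['z_map']>0)&(abs(im[...,2]-im[...,0])<25)&(z>.006)&(z<.02)&(x>.35)&(x<.7)&(y>0)&(y<.25)
    k,l,st,_=cv2.connectedComponentsWithStats(g.astype(np.uint8)); i=1+st[1:,4].argmax()
    print(n,cv2.minAreaRect((C[l==i][:,:2]*1000).astype(np.float32)))
    if n=='scene': save('s7.png',cv2.resize(d['color'][110:270,170:400],(800,557),interpolation=cv2.INTER_CUBIC))
E
```

```text
22.875 [0.44547672 0.11251246 0.32213066] [1.70689825 0.82496299 0.91604139] 0.05536177549248909
reel x [-0.0428 -0.0202  0.0025] top z 0.16212986061368245
-0.03 [-0.0429  0.0026]
-0.02 [-0.0423  0.0019]
0 [-0.0421  0.0016]
0.02 [-0.0427  0.0023]
0.03 [-0.043   0.0027]
base 
scene ((511.5838623046875, 122.87104797363281), (124.76114654541016, 199.22389221191406), 29.454069137573242)
top ((505.93682861328125, 63.92241668701172), (62.44649124145508, 97.21500396728516), 30.021331787109375)
```

View pics/s7.png

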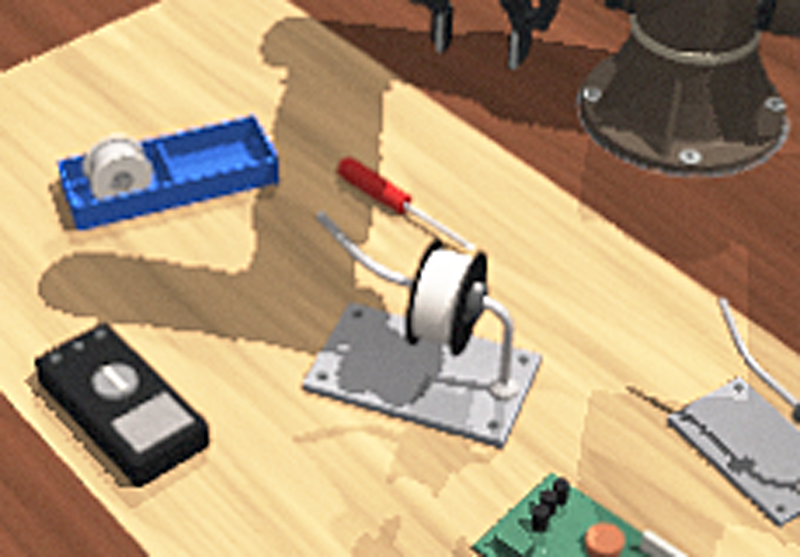

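Picture: the reel hangs on the level arm against the collar at (478,295). The stand is upright, and the small reel (118,168), screwdriver, multimeter and board look undisturbed. Handing in.

```bash
python3 -c "
from workcell import r
print(r.job_done())"
```

```text
the job is handed in; nothing more can be done
None
```

The large reel is on the larger stand, hanging on the level arm against the stop collar, and the job was handed in at about 23 s.

**Last checks:**
- **Reel position:** the wrist camera puts the reel's middle at about x = -20 mm in the stand frame, which is the target, with its top at about 162 mm.
- **Stand:** it is upright. The scene camera shows its base within about 1 mm and 1° of where it started. The last top-camera measurement of the base was no use, because the arm and reel hid part of it.
- **Other things:** the small reel, screwdriver, multimeter and board look as they were in the last scene picture. I did not measure them.
- **Forces:** threading round the bend showed only the reel's weight on the wrist. Touching the collar gave about 8 N, and setting the reel down on the rod about 8 N in all, 6–7 N of it vertical.

**What went wrong:**
- **First grasp:** it failed. I aimed too high and the fingers closed on one flange only, which shifted and tilted the reel inside its cell. I carried it back, set it down and let go, pressing on it with up to about 18 N, then took it properly lower down.
- **Fingertip position:** the text puts the fingertips 8 mm ahead of the TCP. The wrist camera showed them about 14–26 mm behind it, depending on how far the jaws are open. I used the measured values from then on.

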